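# Refit the hob knob and hold it in

## Task

Take the small jar off the hob's control strip and stand it upright in the empty square tray, then let go of it. Then fit the loose cooker knob fully home on the hob's D-shaped stem, turned so that its bore matches the stem's flat, and press it all the way in against its spring. Finish while still holding the knob pressed in, as one does until the flame catches; do not tip the jar over on the way, and leave everything else where it is.

Things in the scene. Friction and masses are not known exactly. Their poses are not given: they have to be found in the camera images.
- hob: gas hob, fixed: a white and steel box 300 mm (its x) by 360 mm (its y) by 80 mm high, origin under its centre. Burner with the pot on the +y half; flat control strip on the -y side, with the valve stem at hob x = +20, y = -115 mm. A thin black teardrop plate (1 mm) lies round the stem's foot; its point, 26 mm from the stem's axis, is on the side of the stem's flat.
- stem_top (a point): centre of the top of the valve stem: an upright D-shaped aluminium shaft, 12 mm in diameter, one flat 2 mm from its axis along its whole length, top edge chamfered 1.5 mm. It stands 24 mm out of the hob's top (this point is 104 mm above the table when not pressed). z up; x points horizontally from the axis towards the flat. The stem does not turn.
- stem (a joint): how far the stem is pressed in: 0 = out, 0.006 m = fully in (hard stop). A spring pushes it out with 3 N at the start and 8 N at the full 6 mm.
- knob: loose black cooker knob, 38 mm high, 60 g, upright on the table, bore down; origin = centre of its underside, z up the axis, x towards its nose. Round skirt 48 mm in diameter, 6 mm high; on it a straight wing bar (the grip) along x, 20 mm wide, x = -20 to +20, z = 6 to 38 mm; at its +x end a tapering nose reaches x = +34 mm (the other end is square).
- knob_bore (a point): centre of the closed end of the knob's D-shaped bore, 15 mm above its underside; meets stem_top when home (underside then 9 mm above the hob's top, 3 mm with the stem fully in). Bore 13.5 mm in diameter, its flat 2.75 mm from the axis on the +x (nose) side, mouth flared by 2 mm. Goes on only with the nose on the side of the stem's flat, within about 0.15 rad.
- knob_nose (a point): tip side of the knob's nose, 34 mm from the axis along the knob's +x, 15 mm above its underside
- jar: small amber glass jar with a steel lid and paper label, 48 mm in diameter at its widest, 85 mm high, about 150 g; origin = centre of its underside. It starts standing on the hob's control strip (underside 80 mm above the table) close beside the stem, on the robot's side, where it is in the knob's way.
- tray: empty square aluminium tray fixed on the table, 120 x 120 mm outside, rim 16 mm high and 4 mm thick, inner floor 4 mm above the table; origin = centre of its underside
- pot: bystander: brown earthenware pot, 140 mm wide and 60 mm high, standing on the burner's support (top about 172 mm above the table)
- tin: bystander: plain tin can with a paper label, 68 mm in diameter, 90 mm high
- carton: bystander: cardboard carton 60 x 100 x 80 mm high
- bowl: bystander: white bowl, 100 mm wide, 45 mm high
- spoon: bystander: wooden spoon 170 mm long lying flat along its own x axis
- weight: bystander: brass scale weight, 40 mm in diameter, 42 mm high
- herbs: bystander: large glass jar with a white cap, 76 mm in diameter, 100 mm high
Things that resemble listed ones, but are neither listed nor needed, are in the scene too. What is shaped like the knob but green, pink or turquoise is not meant.

How it is judged:
By the outcome, as a careful person would: the job done as asked, in the order asked, and still so for the second after the job is handed in, while the arm keeps its last pose, push and grip.
It also fails if it takes over 64 s, if anything falls off the work surface, if the arm or the gripper's body presses on something with over 40 N, if the wrist force passes 120 N, or if a joint passes its speed limit or range.

## Robot

A 6-joint arm with a two-finger parallel gripper is mounted at the origin on the work surface. World frame = base frame: x ahead of the robot, y to its left, z up, the work surface at z = 0. Lengths are in m, angles in rad, forces in N, time in s.
With the tool pointing down it reaches from about 0.225 to 0.875 m from the base axis. Payload 3.4 kg.
Tool frame: the origin (TCP) lies between the finger pads; the fingertips stand 11 mm ahead of it and the grasp point (between the pads) lies 8 mm behind it; z points along the fingers, y is the line along which they close (so a half turn about z gives the same grasp; the last joint's range is limited). The gripper opens to 85 mm and grips with 20 to 120 N. Pads are 22 mm wide; open, the fingers measure 114 mm over their backs; the gripper's body (76 mm by 85 mm) begins 54 mm behind the grasp point. The pads swing forward as they close: fully open they stand 13 mm farther back than shut.
Start: joints at [-1.296, 0.276, 1.505, -0, 1.361, -0.121], TCP at [0.222, -0.531, 0.242] pointing down, gripper open.
Joint ranges: [-2.89, 2.89], [-0.75, 2.08], [0.22, 2.7], [-1.18, 4.32], [0.11, 2.71], [-2.7, 2.7]. Speed limits (rad/s): [2.57, 2.57, 3.14, 3.14, 3.14, 3.14].

## Interface

Orientations are given as a unit quaternion [w, x, y, z].
In Python, from rig import sensors, eyes, manip gives the robot as it stands.
- The arm moves only by the tool drive_tool, never from a script. Its argument "deltas" is a list of rows, each an object with "linear": the shift along the world's x, y, z in mm, a list of three; "twist": the turn about the world's z in degrees; "claw": the opening, from 0 (shut) to 1 (fully open). In form: [{"linear": [tx, ty, tz], "twist": twist, "claw": claw}, ...]. A call has 1 to 12 rows; each row is the pose to reach, as a shift and turn from the pose commanded when the call began; what a row does not reach only later rows make up. A row lasts 1/12 s, in which the tool goes at most 41.7 mm and 7.16 degrees, less where a joint would pass 70% of its speed; a pose out of reach is approached as far as the arm can. A call with a gripper value outside its range is refused whole. The fingers move at their own pace and stop on an object; "squeeze" is the grip in N (left out, the last holds). Time passes only in rows, so rows that repeat a pose let the fingers close. It gives the time, the measured TCP pose, the force, the opening and the grip force at its end, in the units of the state.
- sensors.get_state(): the state, without advancing time (a new reading comes with each control period).
- eyes.get_image(name): name is "side" or "top"; returns the picture (384x512x3 uint8, red, green, blue); there is no depth.
- eyes.camera_model(name): a dict with "intrinsics" (3x3 intrinsics, pixels), "dist" ([k1, k2, p1, p2, k3] as OpenCV has them; the pictures are not rectified), "R" (3x3) and "t" (3): a world point X has camera coordinates R X + t. Camera axes: x right, y down, z forward; pixel columns grow to the right and rows downward; lengths in m; the calibration is good to about 2 mm. A picture is of the moment at which its call begins. camera_model takes no time and is no camera call.
- manip.sign_off(): hands the job in; it is judged then, once.
The state is a dict: "clock": time; "qpos": joint angles; "qd": joint speeds; "effort": joint torques, N m; "position": TCP position; "ee_rot": TCP orientation; "contact_force": force on the tool from outside, world axes, zero at the start; "moment": the same for the moment, N m; "width": finger opening in m; "gripper_force": force on a finger pad.
Only numpy, scipy, OpenCV 4.12 (cv2) and the standard library are available. Lean on these libraries where they do the work, as an engineer would, in place of code of your own. Each camera call takes 0.05 s, during which the arm holds its last target. There are 200 camera calls.

## Working session

There is one attempt and no reset: what is moved stays moved. The work goes in short steps, Python scripts to look and compute and a tool call to move; the robot and the scene stay as the last step left them, time stands still between calls to the robot, and variables do not carry over. Pictures are saved under pics/ and viewed, at most 10 in all, crops included, and the job is handed in when it is done.

Besides the shell and the picture viewer there is one more tool, called after "Request:" by a JSON object that holds its "api" and its "payload", one argument or row to a line. drive_tool: Moves the arm, as the interface text tells. Its arguments: {"type":"object","properties":{"deltas":{"type":"array","items":{"type":"object","properties":{"linear":{"type":"array","items":{"type":"number"}},"twist":{"type":"number"},"claw":{"type":"number"}}}},"squeeze":{"type":"number"}},"required":["deltas"]}

```bash
mkdir -p pics; cat > h.py <<'E'
import numpy as np, cv2
from rig import sensors, eyes, manip
def grab(n,f):
    im=eyes.get_image(n); cv2.imwrite(f'pics/{f}.png',cv2.cvtColor(im,cv2.COLOR_RGB2BGR)); return im
def ray(n,uv):
    c=eyes.camera_model(n); K=np.array(c['intrinsics']);R=np.array(c['R']);t=np.array(c['t'])
    p=cv2.undistortPoints(np.array([[uv]],float),K,np.array(c['dist']))[0,0]
    d=R.T@np.array([p[0],p[1],1]); return -R.T@t, d/np.linalg.norm(d)
def onz(n,uv,z):
    o,d=ray(n,uv); return o+d*(z-o[2])/d[2]
def tri(a,ua,b,ub):
    o1,d1=ray(a,ua);o2,d2=ray(b,ub)
    s=np.linalg.lstsq(np.c_[d1,-d2],o2-o1,rcond=None)[0]
    p,q=o1+s[0]*d1,o2+s[1]*d2; return (p+q)/2,np.linalg.norm(p-q)
def proj(n,X):
    c=eyes.camera_model(n);R=np.array(c['R'])
    return cv2.projectPoints(np.array(X,float).reshape(-1,3),cv2.Rodrigues(R)[0],np.array(c['t'],float),np.array(c['intrinsics']),np.array(c['dist']))[0][:,0]
E
python3 - <<'E'
from h import *
a=grab('top','t0');b=grab('side','s0')
for n in('top','side'):
    c=eyes.camera_model(n); print(n,ray(n,(256,192)), c['intrinsics'])
cv2.imwrite('pics/both.png',cv2.cvtColor(np.vstack([a,b])[:, :],cv2.COLOR_RGB2BGR))
for n,im in(('t',a),('s',b)):
    cv2.imwrite(f'pics/{n}0b.png',cv2.resize(cv2.cvtColor(im,cv2.COLOR_RGB2BGR),(800,600),interpolation=cv2.INTER_CUBIC))
print(sensors.get_state())
E
```

```text
top (array([ 0.32575451, -0.06533111,  1.22884861]), array([ 0.18297746,  0.02343705, -0.98283771])) [[380.68677298   0.         265.11117748]
 [  0.         380.68677298 189.33412718]
 [  0.           0.           1.        ]]
side (array([ 0.40834414, -0.76665248,  0.82707068]), array([ 0.10554465,  0.68433092, -0.72149257])) [[418.18861311   0.         256.55395917]
 [  0.         418.18861311 185.63044565]
 [  0.           0.           1.        ]]
{'clock': 0.1, 'qpos': array([-1.29601991e+00,  2.76503671e-01,  1.50602221e+00, -3.00483628e-08,
        1.36069416e+00, -1.20996585e-01]), 'qd': array([ 0.00115676, -0.00269141, -0.00253848, -0.00064261, -0.00108967,
       -0.00239262]), 'effort': array([ 2.70399214e-03, -4.17695582e+01, -2.46405190e+01,  7.22912273e-05,
        5.80936219e-03, -9.98666025e-06]), 'position': array([ 0.22154573, -0.53010624,  0.24153596]), 'ee_rot': array([-8.11288020e-04,  9.80483951e-01,  1.96597457e-01, -6.25178250e-05]), 'contact_force': array([ 0.36038152, -0.64627603, -0.59280972]), 'moment': array([-0.01970508, -0.00296106, -0.00715062]), 'gripper_force': 0.0, 'width': 0.0855409112175044}
```

View pics/t0b.png

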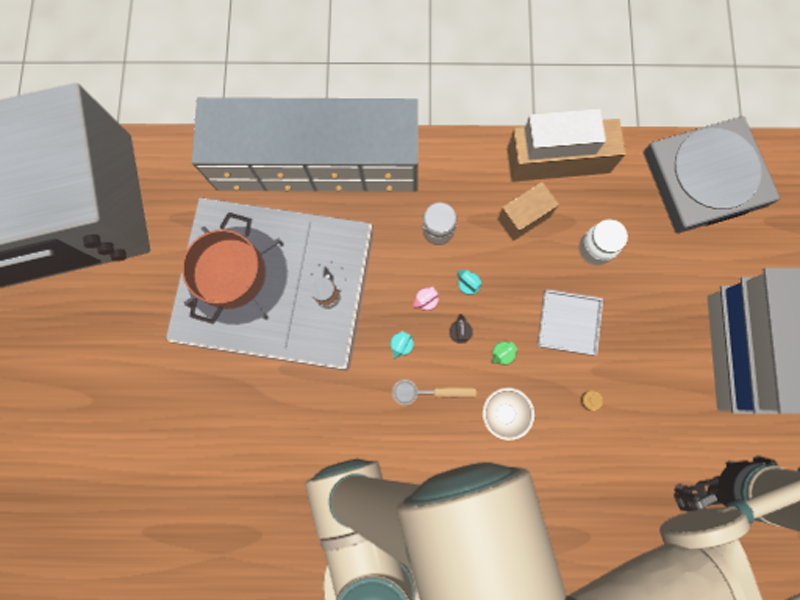

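View pics/s0b.png

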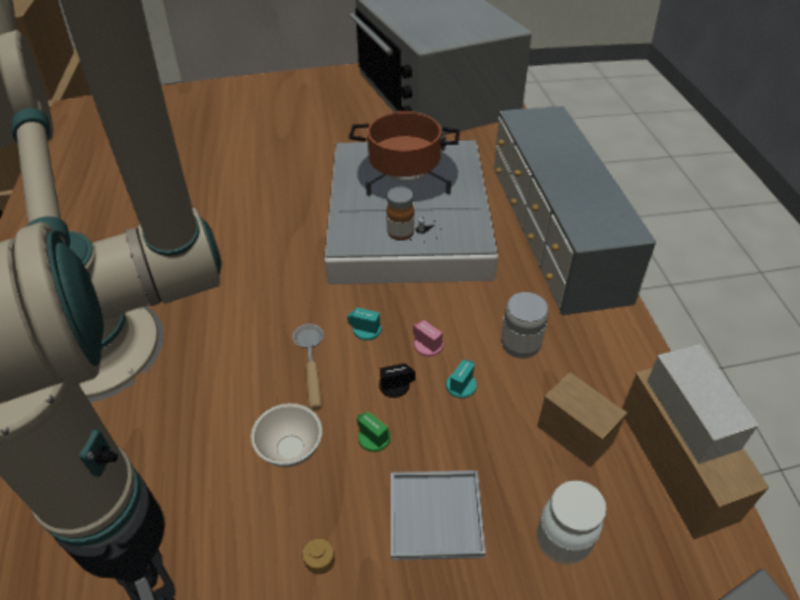

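The top view shows the hob at upper left with the jar at about (325,290) and the stem plus plate at about (328,270). The black knob is at about (461,328), nose up, and the tray at about (571,322), all in 800×600 pixels. The side view shows the jar at (400,213), the stem at (424,225), the knob at (397,378) and the tray at (436,514). I'll zoom in on these.

```bash
python3 - <<'E'
import cv2,numpy as np
t=cv2.imread('pics/t0.png');s=cv2.imread('pics/s0.png')
def c(im,u,v): return cv2.resize(im[v:v+30,u:u+40],(400,300),interpolation=cv2.INTER_CUBIC)
# tiles: top stem, side stem ; top knob, side knob
cv2.imwrite('pics/z0.png',np.vstack([np.hstack([c(t,190,165),c(s,243,118)]),np.hstack([c(t,275,195),c(s,235,226)])]))
E
```

```text
(no output)
```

View pics/z0.png

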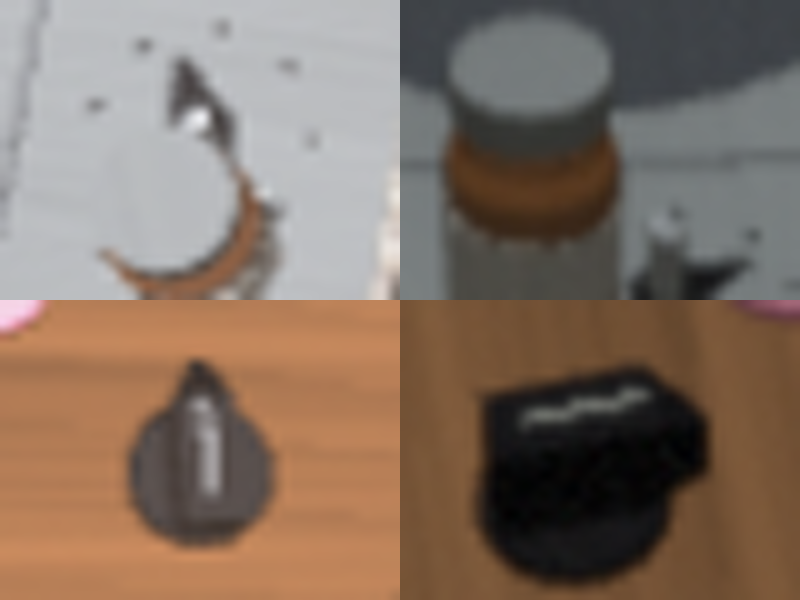

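The zoom (10×; tiles start at top (190,165), side (243,118), top (275,195) and side (235,226)) gives full-resolution pixels:

| Feature | Top view | Side view |
|---|---|---|
| Lid centre | (206.0,184.6) | (255.7,124.4) |
| Stem top | (209.2,176.4) | (269.3,139.8) |
| Plate point | (207.8,170.6) | (277,144) |
| Knob nose | (294.4,200.8) | not measured |

```bash
python3 - <<'E'
from h import *
np.set_printoptions(precision=4,suppress=True)
p=lambda *a:print(*a)
p('lid',tri('top',(206,184.6),'side',(255.7,124.4)))
st=tri('top',(209.2,176.4),'side',(269.3,139.8));p('stem',st)
p('stem@.104',onz('top',(209.2,176.4),.104),onz('side',(269.3,139.8),.104))
pt=tri('top',(207.8,170.6),'side',(277,144));p('plate pt',pt, onz('top',(207.8,170.6),.081),onz('side',(277,144),.081))
# hob corners (top view, 800x600 px /1.5625)
f=1/1.5625
for n,L in(('top',[(200,199),(371,223),(347,367),(168,340)]),('side',[(337,142),(475,142),(493,257),(328,261)])):
    for u in L: p('hob',n,onz(n,(u[0]*f,u[1]*f),.08))
for n,L in(('top',[(544,291),(602,296),(597,355),(538,348)]),('side',[(391,474),(478,472),(484,553),(391,556)])):
    P=np.array([onz(n,(u[0]*f,u[1]*f),.016) for u in L]);p('tray',n,P.mean(0),P)
# knob mask
for n,(u,v,w,h) in(('top',(283,196,25,35)),('side',(236,228,36,32))):
    im=cv2.imread(f'pics/{n[0]}0.png').astype(int)[v:v+h,u:u+w]
    m=((im[:,:,2]-im[:,:,0])<25)&(im[:,:,2]<150) if n=='top' else im[:,:,2]<60
    N,l,s,c=cv2.connectedComponentsWithStats(m.astype(np.uint8)); k=1+s[1:,4].argmax()
    ys,xs=np.where(l==k);p('knob',n,c[k]+[u,v],s[k]+[u,v,0,0,0])
    # row widths
    for y in range(ys.min(),ys.max()+1):
        r=xs[ys==y];p(y+v,r.min()+u,r.max()+u)
p('nose@.03',onz('top',(294.4,200.8),.020))
p('skirt c',onz('top',(294.7,212),.006))
E
```

```text
lid (array([0.5448, 0.1029, 0.1649]), np.float64(0.0005807621976585228))
stem (array([0.5818, 0.1032, 0.1076]), np.float64(0.0001927006391792196))
stem@.104 [0.5825 0.1037 0.104 ] [0.5827 0.1075 0.104 ]
plate pt (array([0.6057, 0.112 , 0.0821]), np.float64(0.00027997423425874516)) [0.6061 0.1122 0.081 ] [0.6059 0.1133 0.081 ]
hob top [0.7464 0.3708 0.08  ]
hob top [0.6972 0.022  0.08  ]
hob top [0.408  0.0627 0.08  ]
hob top [0.4582 0.4118 0.08  ]
hob side [0.4637 0.4195 0.08  ]
hob side [0.7484 0.3658 0.08  ]
hob side [0.6895 0.0132 0.08  ]
hob side [0.4131 0.0537 0.08  ]
tray top [ 0.5068 -0.3878  0.016 ] [[ 0.5722 -0.336   0.016 ]
 [ 0.5623 -0.4564  0.016 ]
 [ 0.4395 -0.4395  0.016 ]
 [ 0.4533 -0.3194  0.016 ]]
tray side [ 0.5091 -0.3906  0.016 ] [[ 0.4594 -0.3234  0.016 ]
 [ 0.5783 -0.3418  0.016 ]
 [ 0.5579 -0.4572  0.016 ]
 [ 0.4408 -0.4398  0.016 ]]
knob top [294.4052 210.9869] [288 201  14  18 153]
201 294 294
202 294 295
203 293 296
204 293 297
205 292 297
206 291 297
207 290 299
208 289 299
209 289 300
210 288 300
211 288 301
212 288 301
213 288 301
214 289 301
215 289 300
216 290 299
217 291 298
218 293 297
knob side [253.2363 243.0659] [243 233  23  21 364]
233 255 259
234 250 261
235 245 262
236 244 263
237 243 264
238 243 265
239 243 265
240 244 265
241 244 265
242 244 265
243 243 264
244 243 263
245 243 261
246 243 261
247 243 261
248 243 261
249 244 260
250 244 260
251 245 259
252 246 258
253 248 256
nose@.03 [ 0.5227 -0.1603  0.02  ]
skirt c [ 0.4883 -0.162   0.006 ]
```

```bash
python3 - <<'E'
from h import *
np.set_printoptions(precision=4,suppress=True)
a=tri('top',(294.55,204.55),'side',(260.05,234.55));b=tri('top',(295.35,214.05),'side',(246.55,237.55))
print(a,b)
d=a[0]-b[0];print('yaw',np.degrees(np.arctan2(d[1],d[0])))
c=onz('top',(294.6,211.5),.006);n=onz('top',(294.4,200.8),.02);print(c,n,np.degrees(np.arctan2(*(n-c)[[1,0]])))
P=[onz('top',np.array(u)/1.5625,.172) for u in((183,267),(266,267),(222,230),(222,307))];print('pot',P)
E
```

```text
(array([ 0.5087, -0.1592,  0.0386]), np.float64(0.0021560427102632097)) (array([ 0.4772, -0.1615,  0.0377]), np.float64(0.0006835332153427602))
yaw 4.231837451404649
[ 0.4899 -0.1617  0.006 ] [ 0.5227 -0.1603  0.02  ] 2.471543785023334
pot [array([0.5818, 0.3573, 0.172 ]), array([0.5825, 0.2053, 0.172 ]), array([0.6525, 0.2906, 0.172 ]), array([0.5079, 0.2809, 0.172 ])]
```

Request:
{"api": "drive_tool", "payload": {
  "deltas": [
    {"linear": [40,78,8],"twist": -7,"claw": 1},
    {"linear": [60,118,8],"twist": -14,"claw": 1},
    {"linear": [80,157,8],"twist": -21,"claw": 1},
    {"linear": [100,196,8],"twist": -22.7,"claw": 1},
    {"linear": [120,235,8],"twist": -22.7,"claw": 1},
    {"linear": [140,274,8],"twist": -22.7,"claw": 1},
    {"linear": [160,313,8],"twist": -22.7,"claw": 1},
    {"linear": [180,352,8],"twist": -22.7,"claw": 1},
    {"linear": [200,391,8],"twist": -22.7,"claw": 1},
    {"linear": [220,430,8],"twist": -22.7,"claw": 1},
    {"linear": [240,470,8],"twist": -22.7,"claw": 1},
    {"linear": [260,510,8],"twist": -22.7,"claw": 1}
  ]
}}

```text
clock: 1.1
position: [0.4489, -0.0838, 0.2502]
ee_rot: [0.0, 1.0, -0.0, -0.0]
contact_force: [1.6, -0.2, 1.6]
width: 0.0856
gripper_force: 0.0
```

Request:
{"api": "drive_tool", "payload": {
  "deltas": [
    {"linear": [0,0,0],"twist": 0,"claw": 1},
    {"linear": [0,0,0],"twist": 0,"claw": 1}
  ]
}}

```text
clock: 1.27
position: [0.449, -0.0838, 0.2499]
ee_rot: [0.0, 1.0, 0.003, -0.0]
contact_force: [0.8, -1.5, 0.6]
width: 0.0852
gripper_force: 0.0
```

Request:
{"api": "drive_tool", "payload": {
  "deltas": [
    {"linear": [18,36,0],"twist": 0,"claw": 1},
    {"linear": [36,72,0],"twist": 0,"claw": 1},
    {"linear": [54,108,0],"twist": 0,"claw": 1},
    {"linear": [72,144,0],"twist": 0,"claw": 1},
    {"linear": [90,176,0],"twist": 0,"claw": 1},
    {"linear": [96,187,0],"twist": 0,"claw": 1},
    {"linear": [96,187,0],"twist": 0,"claw": 1},
    {"linear": [96,187,-20],"twist": 0,"claw": 1}
  ]
}}

```text
clock: 1.93
position: [0.547, 0.0997, 0.233]
ee_rot: [0.001, 1.0, -0.0, 0.003]
contact_force: [1.2, 0.2, 0.6]
width: 0.0852
gripper_force: 0.0
```

```bash
python3 - <<'E'
from h import *
a=grab('top','t1');b=grab('side','s1')
c=lambda im,u,v:cv2.resize(im[v:v+60,u:u+60],(400,400),interpolation=cv2.INTER_CUBIC)
cv2.imwrite('pics/z1.png',cv2.cvtColor(np.hstack([c(a,180,150),c(b,230,95)]),cv2.COLOR_RGB2BGR))
E
```

```text
(no output)
```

View pics/z1.png

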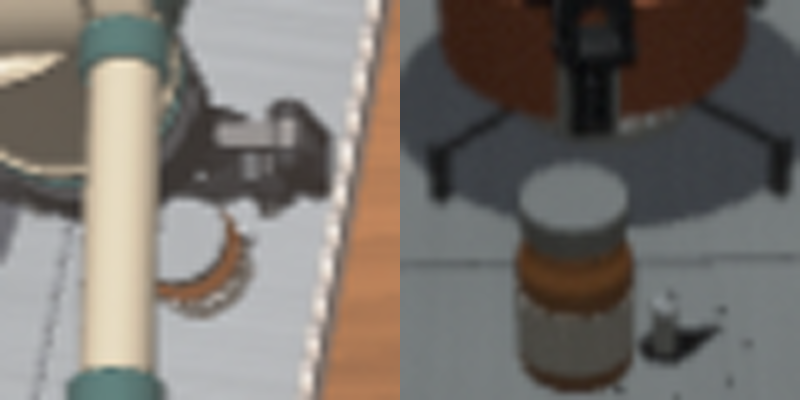

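The jar stands upright under the gripper. In the side view (zoom) the fingers at about (590,130) line up with the lid at (572,195), and the stem at (663,325) is clear. Now lowering.

Request:
{"api": "drive_tool", "payload": {
  "deltas": [
    {"linear": [-1,3,-20],"twist": 0,"claw": 1},
    {"linear": [-1,3,-40],"twist": 0,"claw": 1},
    {"linear": [-1,3,-60],"twist": 0,"claw": 1},
    {"linear": [-1,3,-80],"twist": 0,"claw": 1},
    {"linear": [-1,3,-95],"twist": 0,"claw": 1},
    {"linear": [-1,3,-106],"twist": 0,"claw": 1},
    {"linear": [-1,3,-106],"twist": 0,"claw": 1}
  ]
}}

```text
clock: 2.62
position: [0.5415, 0.1018, 0.1225]
ee_rot: [0.001, 1.0, -0.001, -0.003]
contact_force: [-0.8, -0.3, -0.2]
width: 0.0855
gripper_force: 0.0
```

Request:
{"api": "drive_tool", "payload": {
  "deltas": [
    {"linear": [0,0,0],"twist": 0,"claw": 0.7},
    {"linear": [0,0,0],"twist": 0,"claw": 0.6},
    {"linear": [0,0,0],"twist": 0,"claw": 0.5},
    {"linear": [0,0,0],"twist": 0,"claw": 0.4},
    {"linear": [0,0,0],"twist": 0,"claw": 0.3},
    {"linear": [0,0,0],"twist": 0,"claw": 0.3},
    {"linear": [0,0,0],"twist": 0,"claw": 0.3},
    {"linear": [0,0,0],"twist": 0,"claw": 0.3}
  ],
  "squeeze": 35
}}

```text
clock: 3.28
position: [0.5445, 0.1038, 0.1259]
ee_rot: [0.0, 1.0, 0.0, 0.001]
contact_force: [-0.1, -0.7, 6.2]
width: 0.0463
gripper_force: 36.4
```

Request:
{"api": "drive_tool", "payload": {
  "deltas": [
    {"linear": [0,0,8],"twist": 0,"claw": 0.3},
    {"linear": [0,0,24],"twist": 0,"claw": 0.3},
    {"linear": [0,0,48],"twist": 0,"claw": 0.3},
    {"linear": [0,0,72],"twist": 0,"claw": 0.3},
    {"linear": [0,-10,80],"twist": 0,"claw": 0.3},
    {"linear": [-2,-30,80],"twist": 0,"claw": 0.3},
    {"linear": [-5,-60,80],"twist": 0,"claw": 0.3},
    {"linear": [-8,-95,80],"twist": 0,"claw": 0.3},
    {"linear": [-11,-130,80],"twist": 0,"claw": 0.3},
    {"linear": [-14,-165,80],"twist": 0,"claw": 0.3},
    {"linear": [-17,-200,80],"twist": 0,"claw": 0.3},
    {"linear": [-20,-235,80],"twist": 0,"claw": 0.3}
  ]
}}

```text
clock: 4.28
position: [0.5225, -0.1329, 0.2037]
ee_rot: [-0.0, 1.0, -0.0, -0.001]
contact_force: [0.4, -0.4, -1.7]
width: 0.0465
gripper_force: 36.6
```

Request:
{"api": "drive_tool", "payload": {
  "deltas": [
    {"linear": [-3,-35,0],"twist": 0,"claw": 0.3},
    {"linear": [-6,-70,0],"twist": 0,"claw": 0.3},
    {"linear": [-8,-105,0],"twist": 0,"claw": 0.3},
    {"linear": [-10,-140,0],"twist": 0,"claw": 0.3},
    {"linear": [-12,-175,0],"twist": 0,"claw": 0.3},
    {"linear": [-14,-210,0],"twist": 0,"claw": 0.3},
    {"linear": [-16,-235,0],"twist": 0,"claw": 0.3},
    {"linear": [-17,-252,0],"twist": 0,"claw": 0.3},
    {"linear": [-17,-257,0],"twist": 0,"claw": 0.3},
    {"linear": [-17,-257,0],"twist": 0,"claw": 0.3}
  ]
}}

```text
clock: 5.12
position: [0.5061, -0.3886, 0.2035]
ee_rot: [-0.001, 1.0, -0.001, -0.0]
contact_force: [0.2, -0.9, -1.0]
width: 0.0465
gripper_force: 36.6
```

```bash
python3 - <<'E'
from h import *
print(sensors.get_state()['position'])
a=grab('top','t2');b=grab('side','s2');print(sensors.get_state()['position'])
cv2.imwrite('pics/z2.png',cv2.cvtColor(np.hstack([cv2.resize(a[150:300,190:390],(400,300)),cv2.resize(b[200:380,190:390],(400,300))]),cv2.COLOR_RGB2BGR))
A=cv2.resize(a[160:195,195:235],(400,350),interpolation=cv2.INTER_CUBIC);B=cv2.resize(b[123:158,255:295],(400,350),interpolation=cv2.INTER_CUBIC)
cv2.imwrite('pics/z3.png',np.vstack([cv2.imread('pics/z2.png')[:250],cv2.cvtColor(np.hstack([A,B]),cv2.COLOR_RGB2BGR)]))
E
```

```text
[ 0.50612753 -0.38864486  0.20348563]
[ 0.50652878 -0.38639594  0.20396246]
```

View pics/z3.png

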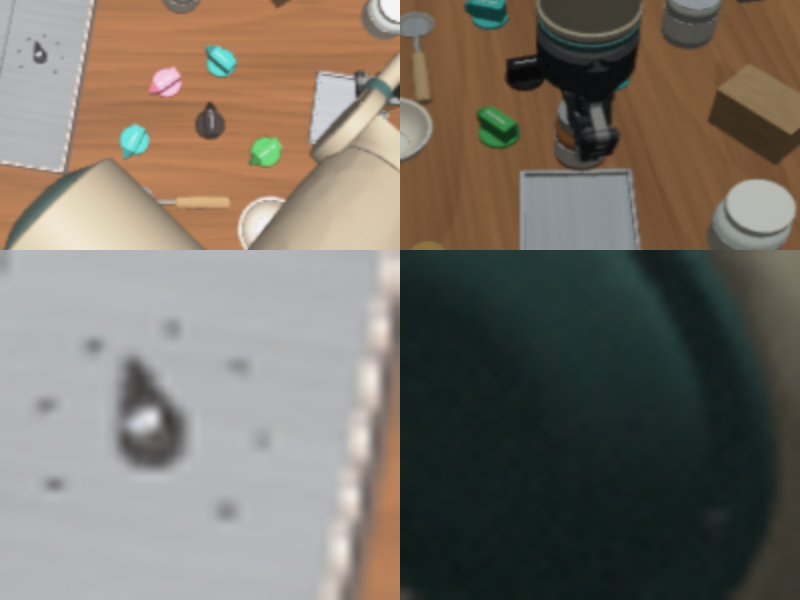

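The jar is held upright at about (590,125), above the tray. With it gone, the top zoom shows the whole teardrop: round centre (152,435), tip (132,357), stem top (143,423). Now placing the jar.

Request:
{"api": "drive_tool", "payload": {
  "deltas": [
    {"linear": [1,-1,-25],"twist": 0,"claw": 0.3},
    {"linear": [1,-1,-55],"twist": 0,"claw": 0.3},
    {"linear": [1,-1,-85],"twist": 0,"claw": 0.3},
    {"linear": [1,-1,-112],"twist": 0,"claw": 0.3},
    {"linear": [1,-1,-130],"twist": 0,"claw": 0.3},
    {"linear": [1,-1,-141],"twist": 0,"claw": 0.3},
    {"linear": [1,-1,-146],"twist": 0,"claw": 0.3},
    {"linear": [1,-1,-150],"twist": 0,"claw": 0.3},
    {"linear": [1,-1,-150],"twist": 0,"claw": 0.3}
  ]
}}

```text
clock: 5.97
position: [0.5083, -0.3886, 0.0547]
ee_rot: [0.0, 1.0, 0.0, 0.0]
contact_force: [0.2, -0.5, -1.1]
width: 0.0465
gripper_force: 36.6
```

Request:
{"api": "drive_tool", "payload": {
  "deltas": [
    {"linear": [0,0,-1],"twist": 0,"claw": 0.3},
    {"linear": [0,0,-2],"twist": 0,"claw": 0.3},
    {"linear": [0,0,-3],"twist": 0,"claw": 0.3},
    {"linear": [0,0,-3],"twist": 0,"claw": 0.3}
  ]
}}

```text
clock: 6.3
position: [0.5079, -0.3892, 0.0518]
ee_rot: [0.0, 1.0, -0.0, 0.0]
contact_force: [0.3, 0.1, -2.7]
width: 0.0462
gripper_force: 36.6
```

```bash
python3 - <<'E'
from h import *
np.set_printoptions(precision=4,suppress=True)
c=onz('top',(209.75,178.05),.081);t=onz('top',(207.75,170.25),.081);s=onz('top',(208.85,176.85),.104)
print(c,t,s,(t-c)[:2],np.degrees(np.arctan2(*(t-c)[[1,0]])),np.linalg.norm(t-c))
im=cv2.imread('pics/t2.png').astype(int)
g=im.sum(2)/3
r=g[168:184,203:217]; m=(r<150).astype(np.uint8)
N,l,st,ce=cv2.connectedComponentsWithStats(m);k=1+st[1:,4].argmax();print(ce[k]+[203,168],st[k]);print(r.astype(int))
E
```

```text
[0.5825 0.1053 0.081 ] [0.6073 0.1123 0.081 ] [0.5811 0.1048 0.104 ] [0.0247 0.007 ] 15.8336009150531 0.02572141809276755
[209.537  176.4444] [ 4  3  7 11 54]
[[178 174 180 183 182 182 182 181 166 155 179 178 178 178]
 [157 128 165 180 178 178 180 180 181 182 181 181 181 180]
 [170 161 179 176 163 153 174 178 178 178 179 179 180 179]
 [181 180 181 171 130  94 141 174 178 178 177 178 177 177]
 [183 183 182 170 128  75  94 146 180 180 180 180 179 178]
 [181 180 180 163 109  75  75 124 176 181 180 180 180 180]
 [180 180 180 162 107  75  75  83 131 175 180 181 181 181]
 [182 182 182 157  93  88 110 111  94 142 176 180 180 180]
 [182 182 183 159 111 150 203 199  77  96 146 180 179 180]
 [181 181 182 154 141 198 204 179  84  76 131 183 182 182]
 [181 180 180 152  93 129 134  98  89  80 133 184 184 184]
 [182 182 182 155  84  85  94  92  87  89 140 183 182 183]
 [181 181 181 167 121  84  83  78  79 107 154 182 182 182]
 [182 182 182 181 164 126 114 103 117 157 182 183 183 182]
 [181 182 182 182 182 182 182 182 181 182 181 181 181 181]
 [179 179 180 180 180 181 181 181 182 182 182 182 181 181]]
```

Request:
{"api": "drive_tool", "payload": {
  "deltas": [
    {"linear": [0,0,-1],"twist": 0,"claw": 0.3},
    {"linear": [0,0,-2],"twist": 0,"claw": 0.3},
    {"linear": [0,0,-3],"twist": 0,"claw": 0.3},
    {"linear": [0,0,-3],"twist": 0,"claw": 0.3}
  ]
}}

```text
clock: 6.63
position: [0.5079, -0.3891, 0.0499]
ee_rot: [0.0, 1.0, -0.0, 0.0]
contact_force: [-0.7, 0.9, 6.9]
width: 0.0465
gripper_force: 37.4
```

Request:
{"api": "drive_tool", "payload": {
  "deltas": [
    {"linear": [0,0,1],"twist": 0,"claw": 0.58},
    {"linear": [0,0,1],"twist": 0,"claw": 0.65},
    {"linear": [0,0,1],"twist": 0,"claw": 0.8},
    {"linear": [0,0,1],"twist": 0,"claw": 1},
    {"linear": [0,0,1],"twist": 0,"claw": 1},
    {"linear": [0,0,15],"twist": 0,"claw": 1},
    {"linear": [0,0,40],"twist": 0,"claw": 1},
    {"linear": [0,0,75],"twist": 0,"claw": 1},
    {"linear": [0,0,105],"twist": 0,"claw": 1},
    {"linear": [0,0,110],"twist": 0,"claw": 1},
    {"linear": [0,0,110],"twist": 0,"claw": 1}
  ]
}}

```text
clock: 7.55
position: [0.509, -0.3901, 0.1612]
ee_rot: [0.002, 1.0, -0.0, 0.002]
contact_force: [0.1, 0.4, -0.6]
width: 0.0851
gripper_force: 0.0
```

Request:
{"api": "drive_tool", "payload": {
  "deltas": [
    {"linear": [-2,30,0],"twist": 3.5,"claw": 0.6},
    {"linear": [-5,65,0],"twist": 3.5,"claw": 0.6},
    {"linear": [-8,100,0],"twist": 3.5,"claw": 0.6},
    {"linear": [-11,135,0],"twist": 3.5,"claw": 0.6},
    {"linear": [-14,170,0],"twist": 3.5,"claw": 0.6},
    {"linear": [-16,205,0],"twist": 3.5,"claw": 0.6},
    {"linear": [-17,222,0],"twist": 3.5,"claw": 0.6},
    {"linear": [-17,228,-10],"twist": 3.5,"claw": 0.6},
    {"linear": [-17,228,-40],"twist": 3.5,"claw": 0.6},
    {"linear": [-17,228,-70],"twist": 3.5,"claw": 0.6},
    {"linear": [-17,228,-80],"twist": 3.5,"claw": 0.6},
    {"linear": [-17,228,-80],"twist": 3.5,"claw": 0.6}
  ]
}}

```text
clock: 8.55
position: [0.4876, -0.1594, 0.0746]
ee_rot: [-0.002, 1.0, 0.03, -0.004]
contact_force: [0.7, 0.8, 0.9]
width: 0.0509
gripper_force: 0.0
```

```bash
python3 - <<'E'
from h import *
print(sensors.get_state()['position'])
a=grab('top','t4');b=grab('side','s4')
c=lambda im,u,v,w,h:cv2.resize(im[v:v+h,u:u+w],(400,600),interpolation=cv2.INTER_CUBIC)
cv2.imwrite('pics/z4.png',cv2.cvtColor(np.hstack([c(a,270,180,100,150),c(b,220,200,100,150)]),cv2.COLOR_RGB2BGR))
E
```

```text
[ 0.48758114 -0.15941792  0.07464149]
```

View pics/z4.png

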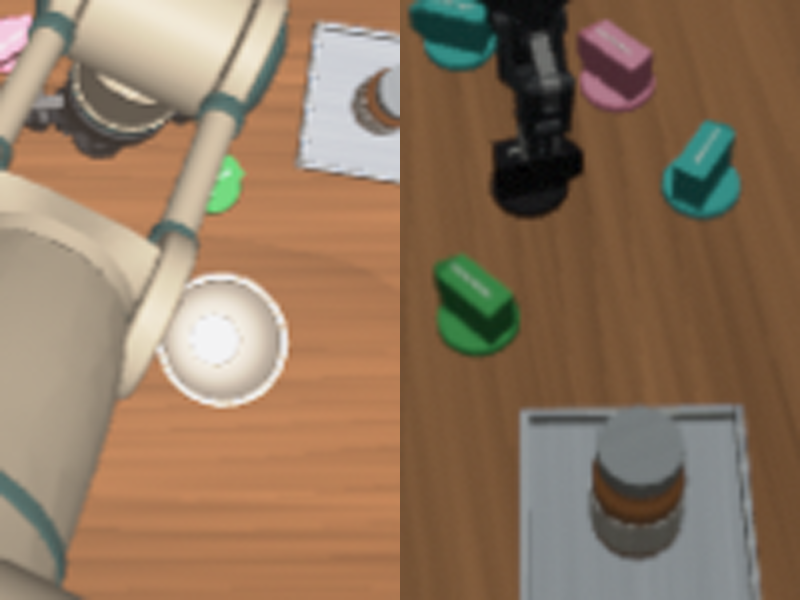

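The jar stands upright in the tray at (638,490), and the gripper is centred over the black knob at (530,185).

Request:
{"api": "drive_tool", "payload": {
  "deltas": [
    {"linear": [0,0,-15],"twist": 0,"claw": 0.6},
    {"linear": [0,0,-30],"twist": 0,"claw": 0.6},
    {"linear": [0,0,-42],"twist": 0,"claw": 0.6},
    {"linear": [0,0,-52],"twist": 0,"claw": 0.6},
    {"linear": [0,0,-52],"twist": 0,"claw": 0.6}
  ]
}}

```text
clock: 9.07
position: [0.4905, -0.161, 0.0258]
ee_rot: [-0.0, 1.0, 0.03, -0.0]
contact_force: [0.3, -0.2, 0.2]
width: 0.0511
gripper_force: 0.0
```

Request:
{"api": "drive_tool", "payload": {
  "deltas": [
    {"linear": [0,0,0],"twist": 0,"claw": 0.6}
  ]
}}

```text
clock: 9.15
position: [0.4912, -0.1613, 0.0268]
ee_rot: [0.0, 1.0, 0.03, 0.0]
contact_force: [-0.2, 0.1, 0.3]
width: 0.051
gripper_force: 0.0
```

Request:
{"api": "drive_tool", "payload": {
  "deltas": [
    {"linear": [0,0,0],"twist": 0,"claw": 0.6}
  ]
}}

```text
clock: 9.23
position: [0.4916, -0.1614, 0.0273]
ee_rot: [0.001, 1.0, 0.03, 0.001]
contact_force: [-0.2, -0.5, -0.0]
width: 0.0514
gripper_force: 0.0
```

Request:
{"api": "drive_tool", "payload": {
  "deltas": [
    {"linear": [0,0,-4],"twist": 0,"claw": 0.5},
    {"linear": [0,0,-4],"twist": 0,"claw": 0.4},
    {"linear": [0,0,-4],"twist": 0,"claw": 0.32},
    {"linear": [0,0,-4],"twist": 0,"claw": 0.26},
    {"linear": [0,0,-4],"twist": 0,"claw": 0.2},
    {"linear": [0,0,-4],"twist": 0,"claw": 0.05},
    {"linear": [0,0,-4],"twist": 0,"claw": 0.05},
    {"linear": [0,0,-4],"twist": 0,"claw": 0.05}
  ],
  "squeeze": 60
}}

```text
clock: 9.9
position: [0.491, -0.1611, 0.0227]
ee_rot: [0.0, 1.0, 0.03, 0.0]
contact_force: [0.3, 0.1, 3.9]
width: 0.0188
gripper_force: 59.9
```

Request:
{"api": "drive_tool", "payload": {
  "deltas": [
    {"linear": [0,0,8],"twist": 0,"claw": 0.05},
    {"linear": [0,0,30],"twist": 0,"claw": 0.05},
    {"linear": [0,0,60],"twist": 0,"claw": 0.05},
    {"linear": [0,0,95],"twist": 0,"claw": 0.05},
    {"linear": [5,15,115],"twist": 2,"claw": 0.05},
    {"linear": [16,48,120],"twist": 5,"claw": 0.05},
    {"linear": [27,80,120],"twist": 8,"claw": 0.05},
    {"linear": [38,112,120],"twist": 11,"claw": 0.05},
    {"linear": [49,144,120],"twist": 13.5,"claw": 0.05},
    {"linear": [60,176,120],"twist": 13.5,"claw": 0.05},
    {"linear": [71,208,120],"twist": 13.5,"claw": 0.05},
    {"linear": [78,230,120],"twist": 13.5,"claw": 0.05}
  ]
}}

```text
clock: 10.9
position: [0.5691, 0.072, 0.1424]
ee_rot: [-0.0, 0.989, 0.148, 0.0]
contact_force: [0.8, -0.4, -0.4]
width: 0.0188
gripper_force: 59.3
```

Request:
{"api": "drive_tool", "payload": {
  "deltas": [
    {"linear": [7,20,0],"twist": 0,"claw": 0.05},
    {"linear": [13,35,-5],"twist": 0,"claw": 0.05},
    {"linear": [13,35,-12],"twist": 0,"claw": 0.05},
    {"linear": [13,35,-12],"twist": 0,"claw": 0.05},
    {"linear": [13,35,-12],"twist": 0,"claw": 0.05}
  ]
}}

```text
clock: 11.32
position: [0.5805, 0.1034, 0.1295]
ee_rot: [0.0, 0.989, 0.148, -0.001]
contact_force: [0.0, 0.2, -1.3]
width: 0.019
gripper_force: 59.3
```

```bash
python3 - <<'E'
from h import *
s=sensors.get_state();print(s['position'],s['ee_rot'])
a=grab('top','t5');b=grab('side','s5')
c=lambda im,u,v:cv2.resize(im[v:v+60,u:u+40],(400,600),interpolation=cv2.INTER_CUBIC)
cv2.imwrite('pics/z5.png',cv2.cvtColor(np.hstack([c(a,190,150),c(b,250,105)]),cv2.COLOR_RGB2BGR))
print(proj('side',[[.582,.104,.104],[.582,.104,.08]]))
E
```

```text
[0.5805329  0.10342629 0.12954259] [ 2.78123456e-04  9.89025911e-01  1.47735289e-01 -1.39817472e-03]
[[269.28338056 140.63441459]
 [269.20977486 147.37916934]]
```

View pics/z5.png

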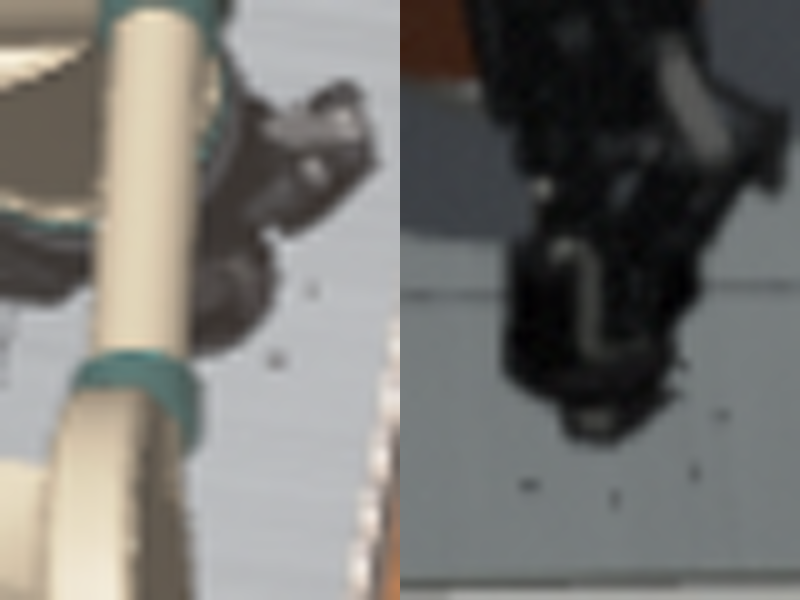

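```bash
python3 - <<'E'
from h import *
np.set_printoptions(precision=2,suppress=True,linewidth=200)
th=np.linspace(0,2*np.pi,180)
P=lambda z:np.c_[.582+.024*np.cos(th),.104+.024*np.sin(th),0*th+z]
for n in('top','side'):
    q=np.vstack([proj(n,P(.107)),proj(n,P(.113))]);print(n,q.min(0),q.max(0))
a=cv2.imread('pics/t5.png').sum(2)//3;b=cv2.imread('pics/s5.png').sum(2)//3
print(a[176:188,208:222]);print(b[136:152,256:282])
E
```

```text
top [200.7  168.13] [216.91 184.11]
side [260.46 132.58] [278.17 145.43]
[[129  82  70  74  78  91  84  67  66 126 181 185 185 185]
 [130  86  75  72  67  78  89  80  72 105 162 186 183 182]
 [128  84  75  76  71  69  80  76  70 111 169 188 176 168]
 [125  80  76  75  68  64  74  75  70 132 189 190 174 163]
 [123  78  74  68  59  59  68  73  80 140 188 188 188 188]
 [120  68  59  53  53  56  66  73 114 169 188 189 189 188]
 [117  61  53  54  55  54  62  99 154 187 188 188 188 189]
 [115  57  58  61  63  67  99 154 187 187 187 186 186 186]
 [115  70  74  76  84 109 153 186 185 182 185 187 187 187]
 [116  98 116 128 153 187 187 187 175 154 168 187 187 187]
 [109 151 187 186 187 187 187 188 172 142 162 188 187 188]
 [ 89 129 181 187 187 187 188 187 188 187 187 187 188 188]]
[[122 120 120 113  73  25   3   4   7   7   7  23  51  53  26  14  18  17  16  11   8  22  69 108 120 122]
 [122 121 120 114  63  21   8   9   7   6   4  25  52  48  22  14  18  22  16  11  13  50 107 121 123 123]
 [122 121 120 114  53  10   4   3   8   9   9  25  52  47  22  14  12  21  26  14  24  69 116 123 122 12
[... 694 characters left out ...]
  17  20  24  22  14  20  20  33  61 103 113 121 122 119]
 [123 122 121 121 122 122 122 120 115  94  42  35  50  54  52  34  23  22  35  73 106 117 120 121 120 108]
 [123 123 122 122 121 122 121 121 121 113  54  32  52  58  56  34  24  39  72 109 119 120 119 121 122 116]
 [123 123 123 121 121 123 121 122 122 118  79  44  44  41  42  35  57  87 109 120 120 120 119 120 122 119]
 [124 124 123 122 122 121 122 121 122 122 112  92  89  76  72  76 106 114 120 121 121 120 119 120 122 121]
 [124 123 123 122 122 122 122 122 122 122 121 118 117 114 115 115 121 121 121 122 121 120 119 119 122 121]
 [123 124 123 122 122 121 122 122 122 122 123 122 123 123 124 123 121 121 121 121 122 121 118 107 120 121]]
```

The side zoom shows the knob's skirt centred at u≈268.5, with the stem's foot visible just under it at u≈269.3. The top zoom shows the skirt's lower edge about 1.4 px low. So the knob sits about 3 mm short in x. I'll shift it and then descend while watching the force.

Request:
{"api": "drive_tool", "payload": {
  "deltas": [
    {"linear": [3,0.5,0],"twist": 0,"claw": 0.05},
    {"linear": [3,0.5,-2],"twist": 0,"claw": 0.05},
    {"linear": [3,0.5,-4],"twist": 0,"claw": 0.05},
    {"linear": [3,0.5,-6],"twist": 0,"claw": 0.05},
    {"linear": [3,0.5,-7],"twist": 0,"claw": 0.05},
    {"linear": [3,0.5,-7],"twist": 0,"claw": 0.05}
  ]
}}

```text
clock: 11.92
position: [0.5847, 0.1046, 0.1234]
ee_rot: [-0.0, 0.989, 0.148, 0.0]
contact_force: [-1.4, 1.3, 2.5]
width: 0.0189
gripper_force: 59.6
```

Request:
{"api": "drive_tool", "payload": {
  "deltas": [
    {"linear": [0,0,-1],"twist": 0,"claw": 0.05},
    {"linear": [0,0,-2],"twist": 0,"claw": 0.05},
    {"linear": [0,0,-3],"twist": 0,"claw": 0.05},
    {"linear": [0,0,-3],"twist": 0,"claw": 0.05}
  ]
}}

```text
clock: 12.25
position: [0.5848, 0.1047, 0.1205]
ee_rot: [-0.0, 0.989, 0.148, 0.0]
contact_force: [-0.6, 1.1, 4.5]
width: 0.0188
gripper_force: 60.0
```

```bash
python3 - <<'E'
from h import *
s=sensors.get_state();print(s['position'],s['contact_force'],s['moment'])
a=grab('top','t6');b=grab('side','s6');s=sensors.get_state();print(s['contact_force'],s['moment'])
np.set_printoptions(linewidth=220)
a=a.sum(2)//3;b=b.sum(2)//3
print(a[176:188,206:222]);print(b[138:156,256:284])
th=np.linspace(0,2*np.pi,180)
for n in('top','side'):
    q=np.vstack([proj(n,np.c_[.582+.024*np.cos(th),.104+.024*np.sin(th),0*th+z]) for z in(.098,.104)]);print(n,q.min(0),q.max(0))
E
```

```text
[0.58478783 0.10474989 0.12053304] [-0.63903983  1.08033153  4.53402546] [0.11367685 0.13239212 0.03090293]
[-0.41495502  1.54203443  4.30616768] [0.18779609 0.20357578 0.00360593]
[[187 167 136  91  75  72  75  90  88  80  70 129 184 184 185 185]
 [186 165 130  89  76  76  73  75  84  77  70 129 185 185 183 181]
 [185 164 129  88  76  76  69  64  75  75  71 131 189 188 176 168]
 [184 163 129  85  73  73  66  60  70  74  81 141 189 189 173 162]
 [183 162 127  78  61  58  52  56  66  71 111 168 188 187 188 187]
 [182 161 121  62  52  52  54  56  62  86 145 188 188 188 188 188]
 [179 159 120  63  55  59  62  67  90 145 186 187 187 188 188 188]
 [160 153 117  67  66  74  85 110 154 186 187 187 186 186 186 186]
 [111 117  99  84 101 116 153 185 185 186 184 182 183 186 186 186]
 [103  98  96 138 182 186 186 186 186 187 175 154 167 186 187 187]
 [103  98  89  98 150 186 186 186 187 187 173 142 162 188 187 187]
 [101  97  89  86 138 186 187 187 187 187 187 187 186 187 187 188]]
[[123 122 121 118 117  96  38   6   4   6   6   4  18  51  54  33  16  12  19  15  11  10   8  39  86 113 122 123]
[... 1377 characters left out ...]
22]
 [124 124 123 122 122 123 122 122 123 123 122 122 122 122 123 123 122 121 121 121 121 121 119 107 120 121 120 122]
 [123 124 123 123 122 122 119 119 122 122 122 122 122 124 123 123 122 121 121 121 121 122 117  96 117 121 119 122]
 [123 124 123 122 122 119  91  96 118 122 122 124 123 124 123 120 121 121 120 121 121 120 119 114 120 121 120 121]
 [124 124 124 123 122 121 114 114 122 122 123 123 123 123 122 102 120 121 121 121 121 121 120 119 121 120 120 120]
 [123 124 123 122 123 122 123 122 123 123 121 123 123 123 122 105 119 121 121 122 121 122 120 120 120 121 120 121]]
top [201.18529548 168.8578335 ] [217.27385872 184.71363761]
side [260.48150278 135.14821069] [278.09026013 148.00427122]
```

Underside is about 98 mm with the force rising like the spring alone, so the stem is being pressed at the bore's mouth and isn't in the bore yet. I'll hold this light press and search sideways; +x first, because the D's visible centroid is biased towards −x.

Request:
{"api": "drive_tool", "payload": {
  "deltas": [
    {"linear": [0.5,0,0],"twist": 0,"claw": 0.05},
    {"linear": [1,0,0],"twist": 0,"claw": 0.05},
    {"linear": [1,0,0],"twist": 0,"claw": 0.05}
  ]
}}

```text
clock: 12.6
position: [0.585, 0.1047, 0.1202]
ee_rot: [-0.0, 0.989, 0.148, -0.001]
contact_force: [-3.2, 0.9, 4.2]
width: 0.0186
gripper_force: 60.0
```

Request:
{"api": "drive_tool", "payload": {
  "deltas": [
    {"linear": [0.5,0,0],"twist": 0,"claw": 0.05},
    {"linear": [1,0,0],"twist": 0,"claw": 0.05},
    {"linear": [1,0,0],"twist": 0,"claw": 0.05}
  ]
}}

```text
clock: 12.85
position: [0.5853, 0.1047, 0.1199]
ee_rot: [-0.0, 0.989, 0.148, -0.002]
contact_force: [-5.6, 1.7, 4.8]
width: 0.0192
gripper_force: 60.1
```

Request:
{"api": "drive_tool", "payload": {
  "deltas": [
    {"linear": [0,0.7,0],"twist": 0,"claw": 0.05},
    {"linear": [0,1.5,0],"twist": 0,"claw": 0.05},
    {"linear": [0,1.5,0],"twist": 0,"claw": 0.05}
  ]
}}

```text
clock: 13.1
position: [0.586, 0.1057, 0.12]
ee_rot: [0.0, 0.989, 0.148, -0.001]
contact_force: [-5.1, -0.0, 5.5]
width: 0.019
gripper_force: 60.0
```

Request:
{"api": "drive_tool", "payload": {
  "deltas": [
    {"linear": [-1,0,0],"twist": 0,"claw": 0.05},
    {"linear": [-2,0,0],"twist": 0,"claw": 0.05},
    {"linear": [-2.5,0,0],"twist": 0,"claw": 0.05},
    {"linear": [-2.5,0,0],"twist": 0,"claw": 0.05}
  ]
}}

```text
clock: 13.43
position: [0.5852, 0.1061, 0.1201]
ee_rot: [0.0, 0.989, 0.148, 0.001]
contact_force: [0.4, -0.0, -0.4]
width: 0.019
gripper_force: 59.3
```

Request:
{"api": "drive_tool", "payload": {
  "deltas": [
    {"linear": [-0.5,0,0],"twist": 0,"claw": 0.05},
    {"linear": [-1,0,0],"twist": 0,"claw": 0.05},
    {"linear": [-1,0,0],"twist": 0,"claw": 0.05}
  ]
}}

```text
clock: 13.68
position: [0.5838, 0.106, 0.1202]
ee_rot: [0.0, 0.989, 0.148, 0.001]
contact_force: [0.5, 0.4, -0.1]
width: 0.0191
gripper_force: 59.3
```

Request:
{"api": "drive_tool", "payload": {
  "deltas": [
    {"linear": [-0.5,0,0],"twist": 0,"claw": 0.05},
    {"linear": [-1,0,0],"twist": 0,"claw": 0.05},
    {"linear": [-1,0,0],"twist": 0,"claw": 0.05}
  ]
}}

```text
clock: 13.93
position: [0.5835, 0.1062, 0.1204]
ee_rot: [0.0, 0.989, 0.148, 0.001]
contact_force: [4.1, -0.3, -2.8]
width: 0.0189
gripper_force: 59.0
```

The vertical force fell to zero and the bore now constrains the knob sideways, so the stem is in. Centring, then pressing down.

Request:
{"api": "drive_tool", "payload": {
  "deltas": [
    {"linear": [1.2,0,0],"twist": 0,"claw": 0.05},
    {"linear": [1.2,0,-2],"twist": 0,"claw": 0.05},
    {"linear": [1.2,0,-4],"twist": 0,"claw": 0.05},
    {"linear": [1.2,0,-6],"twist": 0,"claw": 0.05},
    {"linear": [1.2,0,-6],"twist": 0,"claw": 0.05}
  ]
}}

```text
clock: 14.35
position: [0.5837, 0.1062, 0.1141]
ee_rot: [-0.0, 0.989, 0.148, 0.0]
contact_force: [2.5, 1.1, -2.5]
width: 0.0188
gripper_force: 59.3
```

Request:
{"api": "drive_tool", "payload": {
  "deltas": [
    {"linear": [0,0,-1],"twist": 0,"claw": 0.05},
    {"linear": [0,0,-2],"twist": 0,"claw": 0.05},
    {"linear": [0,0,-3],"twist": 0,"claw": 0.05},
    {"linear": [0,0,-3],"twist": 0,"claw": 0.05}
  ]
}}

```text
clock: 14.68
position: [0.5837, 0.1062, 0.1115]
ee_rot: [0.0, 0.989, 0.148, 0.0]
contact_force: [1.3, 1.3, 1.8]
width: 0.0191
gripper_force: 59.5
```

Request:
{"api": "drive_tool", "payload": {
  "deltas": [
    {"linear": [0,0,-1],"twist": 0,"claw": 0.05},
    {"linear": [0,0,-2],"twist": 0,"claw": 0.05},
    {"linear": [0,0,-3],"twist": 0,"claw": 0.05},
    {"linear": [0,0,-3],"twist": 0,"claw": 0.05}
  ]
}}

```text
clock: 15.02
position: [0.5837, 0.1061, 0.1086]
ee_rot: [0.0, 0.989, 0.148, 0.0]
contact_force: [1.9, 0.4, 5.4]
width: 0.019
gripper_force: 59.8
```

Request:
{"api": "drive_tool", "payload": {
  "deltas": [
    {"linear": [0,0,-1],"twist": 0,"claw": 0.05},
    {"linear": [0,0,-2],"twist": 0,"claw": 0.05},
    {"linear": [0,0,-3],"twist": 0,"claw": 0.05},
    {"linear": [0,0,-3],"twist": 0,"claw": 0.05}
  ]
}}

```text
clock: 15.35
position: [0.5837, 0.1061, 0.1058]
ee_rot: [0.0, 0.989, 0.148, 0.0]
contact_force: [1.7, 1.0, 7.1]
width: 0.0188
gripper_force: 60.1
```

Request:
{"api": "drive_tool", "payload": {
  "deltas": [
    {"linear": [0,0,-1],"twist": 0,"claw": 0.05},
    {"linear": [0,0,-2],"twist": 0,"claw": 0.05},
    {"linear": [0,0,-2],"twist": 0,"claw": 0.05}
  ]
}}

```text
clock: 15.6
position: [0.5838, 0.1062, 0.1054]
ee_rot: [0.0, 0.989, 0.148, 0.001]
contact_force: [-0.9, 0.2, 14.1]
width: 0.0192
gripper_force: 61.6
```

Request:
{"api": "drive_tool", "payload": {
  "deltas": [
    {"linear": [0,0,-1],"twist": 0,"claw": 0.05},
    {"linear": [0,0,-1],"twist": 0,"claw": 0.05},
    {"linear": [0,0,-1],"twist": 0,"claw": 0.05},
    {"linear": [0,0,-1],"twist": 0,"claw": 0.05},
    {"linear": [0,0,-1],"twist": 0,"claw": 0.05},
    {"linear": [0,0,-1],"twist": 0,"claw": 0.05}
  ]
}}

```text
clock: 16.1
position: [0.5838, 0.1061, 0.1053]
ee_rot: [0.0, 0.989, 0.148, 0.001]
contact_force: [-3.1, -0.0, 18.7]
width: 0.0189
gripper_force: 62.2
```

```bash
python3 - <<'E'
from h import *
b=grab('side','s7')
cv2.imwrite('pics/z7.png',cv2.cvtColor(np.hstack([cv2.resize(b[100:175,230:305],(400,400),interpolation=cv2.INTER_CUBIC),cv2.resize(b[204:384,170:350],(400,400))]),cv2.COLOR_RGB2BGR))
E
```

```text
(no output)
```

View pics/z7.png

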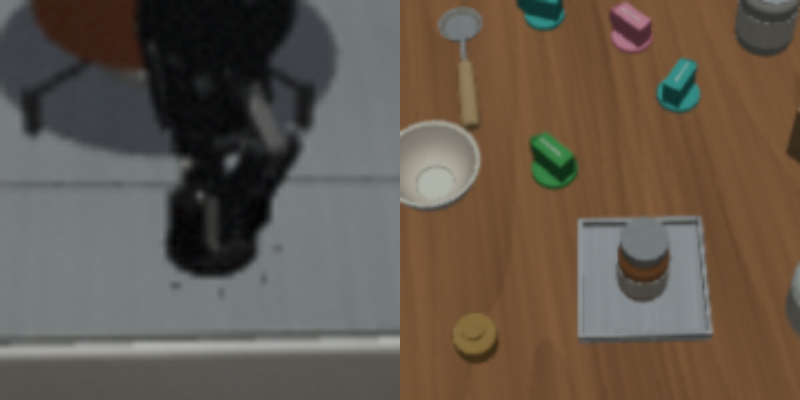

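The knob sits down on the control strip at (212,245), held level, and the jar stands in the tray at (643,258). Everything else is where it was, so I'm handing in.

```bash
python3 -c "
from rig import manip; print(manip.sign_off())"
```

```text
the job is handed in; nothing more can be done
None
```

The jar stands upright in the tray, and I handed in with the knob home on the stem and held against its hard stop (about 19 N, about 16 s on the clock); no verdict came back.

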